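# Shut the draught shield and tare the balance

### The arm

A 6-joint arm with a two-finger parallel gripper is mounted at the origin on the work surface. World frame = base frame: x ahead of the robot, y to its left, z up, the work surface at z = 0. Lengths are in m, angles in rad, forces in N, time in s.
With the tool pointing down it reaches from about 0.25 to 0.725 m from the base axis. Payload 4 kg.
Tool frame: the origin (TCP) lies midway between the tips of the shut fingers; the grasp point (between the pads) lies 19 mm behind it; z points along the fingers, y is the line along which they close (so a half turn about z gives the same grasp; the last joint's range is limited). The gripper opens to 85 mm and grips with 20 to 120 N. Pads are 22 mm wide; open, the fingers measure 114 mm over their backs; the gripper's body (76 mm by 85 mm) begins 54 mm behind the grasp point. The pads swing forward as they close: fully open they stand 13 mm farther back than shut.
Start: joints at [1.32, 0.241, 0.005, 1.335, 0, 1.571], TCP at [0.124, 0.484, 0.231] pointing down, gripper open.
Joint ranges: [-2.72, 2.72], [-1.05, 1.87], [-1.09, 1.28], [-1.99, 2.15], [-1.42, 1.44], [-3.14, 3.14]. Speed limits (rad/s): [2.79, 2.79, 3.14, 3.14, 3.14, 3.14].

### API

Orientations are given as a unit quaternion [x, y, z, w].
In Python, from workcell import bot gives the robot as it stands. The module is installed in compiled form; this text tells all that it offers.
- The arm moves only by the tool jog_arm, never from a script. Its argument "deltas" is a list of rows, each an object with "fingers": the opening, from 0 (shut) to 1 (fully open); "delta_pos": the shift along the tool's x, y, z normalised to -1 to 1, where 1 is 300 mm, a list of three; "yaw": the turn about the tool's z normalised to -1 to 1, where 1 is pi/4 rad. A call has 1 to 12 rows; each row is the pose to reach, as a shift and turn from the pose commanded when the call began, along the tool's axes at that moment; what a row does not reach only later rows make up. A row lasts 1/10 s, in which the tool goes at most 50 mm and 8.59 degrees, less where a joint would pass 70% of its speed; a pose out of reach is approached as far as the arm can. A call with a number of a shift or a turn outside -1 to 1 is refused whole. A call with a gripper value outside its range is refused whole. The fingers move at their own pace and stop on an object; the grip force is fixed at half the most. Time passes only in rows, so rows that repeat a pose let the fingers close. It gives the time, the measured TCP pose, the force, the opening and the grip force at its end, in the units of the state.
- bot.get_obs(): the state, without advancing time (a new reading comes with each control period).
- bot.camera(name): name is "side" or "top" or "wrist"; returns a dict with "image" (420x560x3 uint8, red, green, blue), "range_z" (420x560 float32, m along the optical axis (not along the pixel's ray), 0 where there is no reading), "fx", "fy", "cx", "cy" (pixels), "rvec" (rotation vector, rad) and "tvec" (3), from world to camera coordinates, as OpenCV has them. Camera axes: x right, y down, z forward; pixel columns grow to the right and rows downward; lengths in m; the calibration is good to about 2 mm. A picture is of the moment at which its call begins.
- bot.job_done(): hands the job in; it is judged then, once.
The state is a dict: "clock": time; "joint_pos": joint angles; "joint_vel": joint speeds; "tau": joint torques, N m; "eef_pos": TCP position; "tool_rot": TCP orientation; "ft_force": force on the tool from outside, world axes, zero at the start; "ft_torque": the same for the moment, N m; "grip_width": finger opening in m; "grasp_force": force on a finger pad.
Only numpy, scipy, OpenCV 4.12 (cv2) and the standard library are available. Lean on these libraries where they do the work, as an engineer would, in place of code of your own. Each camera call takes 0.05 s, during which the arm holds its last target. There are 200 camera calls.

### The job

With the fingertips only, push the sliding cover on top of the balance's draught shield fully shut. Then lightly press the long bar-shaped key (tare) on the balance's front panel until it goes in, let it spring back, and withdraw. Leave the round and the square key, the glass beaker on the pan and the things standing around the balance alone, and do not press tare before the cover is shut.

Things in the scene. Friction and masses are not known exactly. Their poses are not given: they have to be found in the camera images.
- balance: White balance fixed to the bench, 340 (x) by 220 mm (y), case top 50 mm above the bench. Origin: centre of its underside; z up; -x points to its front, where three keys stand in a row along y, 130 mm ahead of the origin, 67 mm apart. Behind, centred 50 mm along +x from the origin, a glass draught shield 160 mm square, its rim 135 mm above the bench, with a steel pan inside.
- cover (a joint): How far the shield's cover is open, in m: 0 is fully shut (at a fixed stop), 0.095 fully open. It slides along the balance's +y to open: push it towards the balance's -y to shut it. It stays where it is left; friction about 1.5 N.
- cover_face (a point): On the sliding cover (clear plate with grey edges, 162 mm square, top 141 mm above the bench): centre of the upright push face of its grey thumb stop, 10 mm above the plate. The face is 80 mm long along the balance's x, stands 20 mm above the plate and looks to the balance's +y; the other side is a ramp. Push on this face towards -y. Axes as the balance's.
- bar (a joint): How far the long bar key (tare) is pressed, in m: 0 released, 0.006 at its stop. It counts as pressed from 0.003. A spring returns it: about 1 N to start, 4 N at half way, 7 N at the stop.
- bar_top (a point): Centre of the top face of the bar key (tare): grey, 42 mm long (along the balance's y), 18 mm wide (along x), its top at rest 12 mm above the panel, 62 mm above the bench. It may be in any of the three places of the row.
- round (a joint): How far the round key is pressed, in m: same travel and spring as the bar key. To be left alone.
- round_top (a point): Centre of the top face of the round grey key, 18 mm in diameter, same height as the bar key.
- square (a joint): How far the square key is pressed, in m: same travel and spring as the bar key. To be left alone.
- square_top (a point): Centre of the top face of the square grey key, 17 mm by 17 mm, same height as the bar key.
- bar_unit: The bar key with the black bezel (30 mm by 50 mm) it sits in; origin at the centre of the bezel's underside, on the panel.
- beaker: Small glass beaker, 50 mm in diameter and 50 mm high, loose on the pan inside the shield; origin at the centre of its underside. Its rim is 27 mm below the cover.
- jar: White plastic sample jar, 60 mm in diameter, 88 mm high, loose on the bench to the +y side of the balance; origin at the centre of its underside.
- cap: Blue screw cap lying open side up, 52 mm in diameter, 20 mm high, loose on the bench to the -y side of the balance; origin at the centre of its underside.
- weight: Steel calibration weight with a knob, 28 mm in diameter, 48 mm high, loose on the bench to the -y side of the balance; origin at the centre of its underside.
Things that resemble listed ones, but are neither listed nor needed, are in the scene too. Of the things that look like the jar, take the one that is farthest from the robot's base at the start.

How it is judged:
On the way, in this order (a step that is already met when the one before it is completed fails the run):
1. the cover is pushed fully shut (value of joint cover below 0.004 m), for 0.2 s.
2. the bar key is pressed in (value of joint bar above 0.003 m), for 0.03 s.
At the end, for the whole second after the job is handed in: The cover is shut to within 4 mm, all three keys have sprung back (within 1.5 mm), and the beaker, jar, cap and weight stand upright within 12 mm of where they were (value of joint cover below 0.004 m and value of joint each of bar, round, square below 0.0015 m and distance of each of beaker, jar, cap, weight from where it was at the start of the episode below 0.012 m and angle between each of beaker, jar, cap, weight's own z axis and vertical below 0.2 rad); the robot touches nothing.
It fails at once if the bar key is pressed before the cover is shut (value of joint bar above 0.003 m and value of joint cover above 0.006 m).
It fails at once if the round or the square key is pressed (2.5 mm or more) (value of joint any of round, square above 0.0025 m).
It fails at once if the bar key is pressed harder than a light touch (20 N) (contact force between the fingers and bar_unit above 20 N).
It fails at once if the beaker, jar, cap or weight is lifted, carried or pushed away (12 mm or more) (distance of any of beaker, jar, cap, weight from where it was at the start of the episode above 0.012 m).
It also fails if it takes over 42 s, if anything falls off the work surface, if the arm or the gripper's body presses on something with over 40 N, if the wrist force passes 120 N, or if a joint passes its speed limit or range.

## Working session

There is one attempt and no reset: what is moved stays moved. The work goes in short steps, Python scripts to look and compute and a tool call to move; the robot and the scene stay as the last step left them, time stands still between calls to the robot, and variables do not carry over. Pictures are saved under pics/ and viewed, at most 10 in all, crops included, and the job is handed in when it is done.

Besides the shell and the picture viewer there is one more tool, called after "Emit:" as a command line: name --argument value ..., lists and objects as JSON in quotes. jog_arm: Moves the arm, as the interface text tells. Scaled input: -1 to 1 covers 300 mm each way for a shift and pi/4 rad each way for a turn. Its arguments: {"type":"object","properties":{"deltas":{"type":"array","items":{"type":"object","properties":{"fingers":{"type":"number"},"delta_pos":{"type":"array","items":{"type":"number"}},"yaw":{"type":"number"}}}}},"required":["deltas"]}

```bash
mkdir -p pics
cat > h.py <<'E'
import numpy as np, cv2
from workcell import bot
def snap(n,f):
    c=bot.camera(n); cv2.imwrite(f'pics/{f}.png',cv2.cvtColor(c['image'],cv2.COLOR_RGB2BGR))
    np.savez(f'pics/{f}.npz',**c); return c
def cloud(c):
    R,_=cv2.Rodrigues(np.asarray(c['rvec'],float)); z=c['range_z'].astype(float)
    v,u=np.mgrid[:z.shape[0],:z.shape[1]]
    P=np.stack([(u-c['cx'])/c['fx']*z,(v-c['cy'])/c['fy']*z,z],-1)
    return (P-np.ravel(c['tvec']))@R
def ray(c,u,v,h):
    R,_=cv2.Rodrigues(np.asarray(c['rvec'],float)); t=np.ravel(c['tvec'])
    d=R.T@np.array([(u-c['cx'])/c['fx'],(v-c['cy'])/c['fy'],1]); o=-R.T@t
    return o+d*(h-o[2])/d[2]
E
python3 - <<'E'
from h import *
for n in('top','side'): snap(n,n+'0')
o=bot.get_obs()
for k in o: print(k,np.round(o[k],3))
E
```

```text
clock 0.1
joint_pos [ 1.32   0.241  0.004  1.335 -0.     1.571]
joint_vel [-0.    -0.001  0.002 -0.001  0.     0.002]
tau [ 1.0000e-03 -3.7314e+01  2.5301e+01  1.1000e-02  0.0000e+00  0.0000e+00]
eef_pos [0.124 0.484 0.23 ]
tool_rot [ 0.125  0.992 -0.001 -0.   ]
ft_force [-0.095 -0.778 -0.248]
ft_torque [0.059 0.014 0.011]
grasp_force 0.0
grip_width 0.086
```

View pics/top0.png

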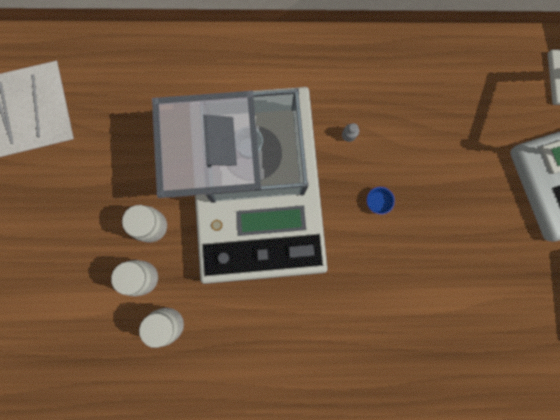

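View pics/side0.png

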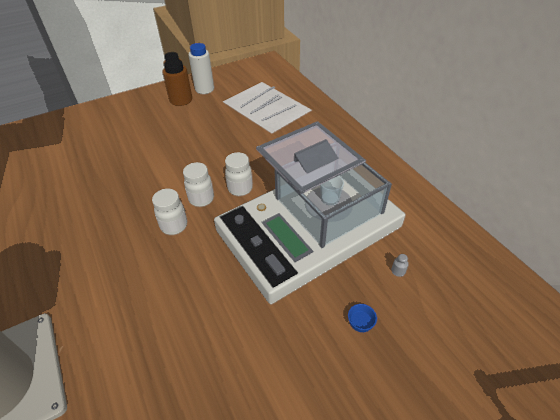

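The top view shows +x up and +y to the left. The cover is open to the left, with its thumb stop at about (220,140). The keys are round (223,258), square (263,255) and bar (302,252). The weight is at (351,131), the cap at (380,200) and three jars are at the lower left.

```bash
python3 - <<'E'
from h import *
c=dict(np.load('pics/top0.npz')); P=cloud(c)
for n,u,v,h in[('round',223,258,.062),('square',263,255,.062),('bar',302,252,.062),('stop',212,140,.15),('cap',380,200,.02),('weight',351,131,.048),('j1',142,222,.088),('j2',131,277,.088),('j3',158,328,.088)]:
    print(n,np.round(P[v,u],3),np.round(ray(c,u,v,h),3))
r=ray(c,223,258,.062);b=ray(c,302,252,.062);d=b-r;print('dist',np.linalg.norm(d),'yaw',np.arctan2(d[0],-d[1]))
# stop rows profile
for v in(125,140,155):
    print(v,[(u,*np.round(P[v,u,1:],3)) for u in range(196,246,3)])
# bar region, high points in balance
I=c['image'].astype(int)
z=P[...,2]; m=(z>.152)&(z<.175)&(np.mgrid[:420,:560][1]<320)
print(m.sum(), cv2.minAreaRect(P[m][:,:2].astype(np.float32)))
E
python3 - <<'E'
import cv2
i=cv2.imread('pics/top0.png')[75:290,140:340]
cv2.imwrite('pics/crop.png',cv2.resize(i,None,fx=2.75,fy=2.75,interpolation=cv2.INTER_CUBIC))
E
```

```text
round [0.481 0.085 0.059] [0.48  0.084 0.062]
square [0.485 0.016 0.062] [0.485 0.016 0.062]
bar [ 0.489 -0.05   0.063] [ 0.49  -0.05   0.062]
stop [0.659 0.094 0.157] [0.662 0.095 0.15 ]
cap [ 0.588 -0.203  0.005] [ 0.585 -0.199  0.02 ]
weight [ 0.708 -0.144  0.047] [ 0.708 -0.144  0.048]
j1 [0.54  0.216 0.086] [0.54  0.216 0.088]
j2 [0.45  0.231 0.086] [0.45  0.231 0.088]
j3 [0.369 0.185 0.086] [0.369 0.185 0.088]
dist 0.13488299875005388 yaw 0.06738210002873449
125 [(196, np.float64(0.122), np.float64(0.139)), (199, np.float64(0.117), np.float64(0.144)), (202, np.float64(0.112), np.float64(0.142)), (205, np.float64(0.105), np.float64(0.161)), (208, np.float64(0.101), np.float64(0.158)), (211, np.float64(0.096), np.float64(0.157)), (214, np.float64(0.091), np.float64(0.157)), (217, np.float64(0.087), np.float64(0.152)), (220, np.float64(0.083), np.float64(0.151)), (223, np.float64(0.078), np.float64(0.148)), (226, np.float64(0.074), np.float64(0.146)), (229, np.float64(0.069), np.float64(0.146)), (232, np.float64(0.065), np.float64(0.142)), (235, np.float64(0.06), np.float64(0.14))
[... 1068 characters left out ...]
t64(0.143)), (208, np.float64(0.1), np.float64(0.161)), (211, np.float64(0.095), np.float64(0.158)), (214, np.float64(0.091), np.float64(0.157)), (217, np.float64(0.087), np.float64(0.154)), (220, np.float64(0.082), np.float64(0.151)), (223, np.float64(0.078), np.float64(0.15)), (226, np.float64(0.073), np.float64(0.145)), (229, np.float64(0.069), np.float64(0.145)), (232, np.float64(0.064), np.float64(0.144)), (235, np.float64(0.06), np.float64(0.142)), (238, np.float64(0.055), np.float64(0.14)), (241, np.float64(0.05), np.float64(0.14)), (244, np.float64(0.046), np.float64(0.139))]
749 ((0.6609351634979248, 0.09191115945577621), (0.08059699833393097, 0.02888520620763302), 4.64908504486084)
```

View pics/crop.png

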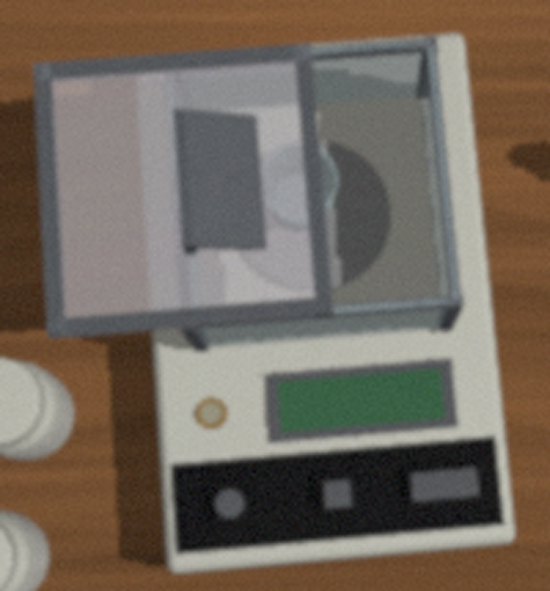

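The checks agree. The keys are 67 mm apart, the stop's ridge is at z≈0.161 and measures 80 mm, and the balance yaw is about +0.07 rad. The push face is near (0.660, 0.106). I'll move to the +y side of it with the fingers shut.

Emit:
jog_arm --deltas '[{"fingers":0,"delta_pos":[-1,-0.3,0],"yaw":0},{"fingers":0,"delta_pos":[-1,-0.3,0],"yaw":0},{"fingers":0,"delta_pos":[-1,-0.3,0],"yaw":0},{"fingers":0,"delta_pos":[-1,-0.3,0],"yaw":0},{"fingers":0,"delta_pos":[-1,-0.3,0],"yaw":0},{"fingers":0,"delta_pos":[-1,-0.3,0],"yaw":0},{"fingers":0,"delta_pos":[-1,-0.3,0],"yaw":0},{"fingers":0,"delta_pos":[-1,-0.3,0],"yaw":0}]'

```text
clock: 0.9
eef_pos: [0.3936, 0.3213, 0.2306]
tool_rot: [0.127, 0.992, -0.0, -0.0]
ft_force: [-0.3, 0.3, 0.4]
grip_width: -0.0002
grasp_force: 0.0
```

Emit:
jog_arm --deltas '[{"fingers":0,"delta_pos":[-0.99,-0.28,0],"yaw":-0.41},{"fingers":0,"delta_pos":[-0.99,-0.28,0],"yaw":-0.41},{"fingers":0,"delta_pos":[-0.99,-0.28,0],"yaw":-0.41},{"fingers":0,"delta_pos":[-0.99,-0.28,0],"yaw":-0.41},{"fingers":0,"delta_pos":[-0.99,-0.28,0],"yaw":-0.41},{"fingers":0,"delta_pos":[-0.99,-0.28,0],"yaw":-0.41},{"fingers":0,"delta_pos":[-0.99,-0.28,0],"yaw":-0.41},{"fingers":0,"delta_pos":[-0.99,-0.28,0],"yaw":-0.41},{"fingers":0,"delta_pos":[-0.99,-0.28,0],"yaw":-0.41}]'

```text
clock: 1.8
eef_pos: [0.658, 0.1693, 0.2306]
tool_rot: [-0.036, 0.999, 0.0, -0.001]
ft_force: [-0.0, -0.1, -0.3]
grip_width: -0.0001
grasp_force: 0.0
```

Run:
```python
from h import *
c=snap('wrist','w1'); P=cloud(c); o=bot.get_obs(); print(o['eef_pos'],o['tool_rot'],o['joint_pos'])
z=P[...,2]
m=(z>.154)&(z<.166)&(P[...,1]<.13)&(P[...,1]>0)
print(m.sum(), cv2.minAreaRect(P[m][:,:2].astype(np.float32)), P[m].max(0),P[m].min(0))
```

```text
[0.65775242 0.16960405 0.23115074] [-3.67997931e-02  9.99322395e-01  1.92919204e-04 -6.99438617e-04] [2.52054918e-01 6.24269521e-01 5.91294336e-01 1.53910533e+00
 6.75718714e-04 1.78438256e-01]
3708 ((0.6624765992164612, 0.09589985013008118), (0.08048072457313538, 0.022436799481511116), 4.444965362548828) [0.7026735  0.1098164  0.16322659] [0.6215143  0.08273389 0.15400007]
```

View pics/w1.png

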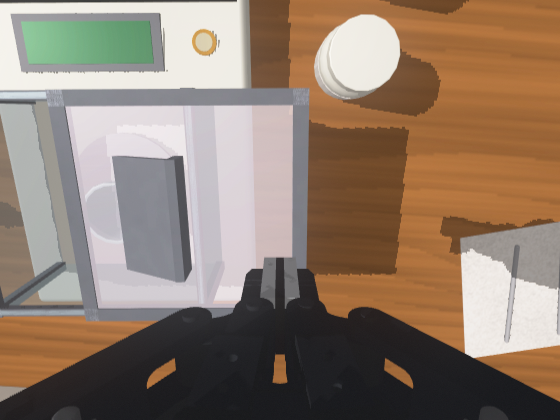

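The wrist view shows the thumb stop at about (150,215), with its face at x≈185 px and the shut fingers clear of it on the +y side. Its yaw matches at 4.4°. I'll descend to z≈0.149, then close in.

Emit:
jog_arm --deltas '[{"fingers":0,"delta_pos":[-0.01,0,0.14],"yaw":0},{"fingers":0,"delta_pos":[-0.01,0,0.25],"yaw":0},{"fingers":0,"delta_pos":[-0.01,0,0.272],"yaw":0},{"fingers":0,"delta_pos":[-0.01,0,0.272],"yaw":0},{"fingers":0,"delta_pos":[-0.01,-0.08,0.272],"yaw":0},{"fingers":0,"delta_pos":[-0.01,-0.12,0.272],"yaw":0},{"fingers":0,"delta_pos":[-0.01,-0.12,0.272],"yaw":0}]'

```text
clock: 2.55
eef_pos: [0.6659, 0.1308, 0.1524]
tool_rot: [-0.035, 0.999, 0.0, 0.002]
ft_force: [1.0, -0.6, 0.4]
grip_width: -0.0001
grasp_force: 0.0
```

Emit:
jog_arm --deltas '[{"fingers":0,"delta_pos":[0,-0.02,0.008],"yaw":0},{"fingers":0,"delta_pos":[0,-0.04,0.01],"yaw":0},{"fingers":0,"delta_pos":[0,-0.06,0.01],"yaw":0},{"fingers":0,"delta_pos":[0,-0.08,0.01],"yaw":0},{"fingers":0,"delta_pos":[0,-0.1,0.01],"yaw":0},{"fingers":0,"delta_pos":[0,-0.12,0.01],"yaw":0},{"fingers":0,"delta_pos":[0,-0.14,0.01],"yaw":0},{"fingers":0,"delta_pos":[0,-0.16,0.01],"yaw":0},{"fingers":0,"delta_pos":[0,-0.18,0.01],"yaw":0},{"fingers":0,"delta_pos":[0,-0.2,0.01],"yaw":0}]'

```text
clock: 3.55
eef_pos: [0.6692, 0.0716, 0.1467]
tool_rot: [-0.036, 0.999, 0.0, 0.0]
ft_force: [0.4, 1.7, 0.9]
grip_width: 0.0001
grasp_force: 0.9
```

The push force is 1.7 N, which matches the cover's friction, so the cover is sliding.

Emit:
jog_arm --deltas '[{"fingers":0,"delta_pos":[0,-0.02,0],"yaw":0},{"fingers":0,"delta_pos":[0,-0.035,0],"yaw":0},{"fingers":0,"delta_pos":[0,-0.05,0],"yaw":0},{"fingers":0,"delta_pos":[0,-0.06,0],"yaw":0},{"fingers":0,"delta_pos":[0,-0.067,0],"yaw":0},{"fingers":0,"delta_pos":[0,-0.067,0],"yaw":0}]'

```text
clock: 4.15
eef_pos: [0.6702, 0.0515, 0.1465]
tool_rot: [-0.035, 0.999, -0.0, -0.0]
ft_force: [0.4, -1.0, -0.2]
grip_width: 0.0003
grasp_force: 0.1
```

Run:
```python
from h import *
snap('side','s2')
i=cv2.imread('pics/s2.png')[100:310,200:420]
cv2.imwrite('pics/s2c.png',cv2.resize(i,None,fx=2.7,fy=2.7,interpolation=cv2.INTER_CUBIC))
```

```text
(no output)
```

View pics/s2c.png

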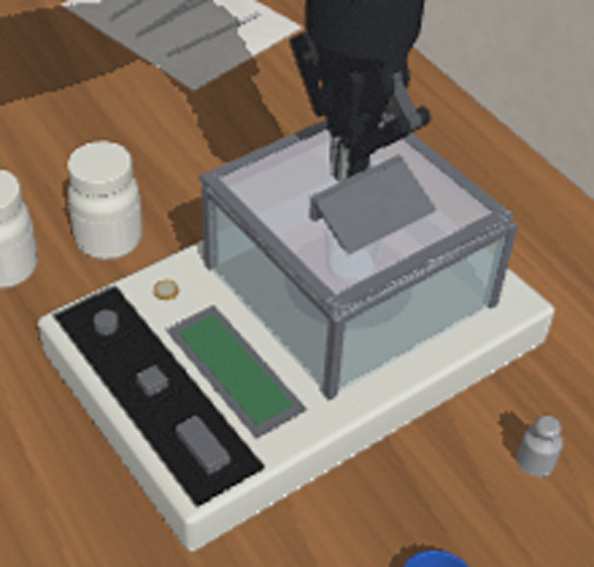

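The side view shows the cover almost over the shield, with a few mm left at most. I'll push on in small steps until the force shows the stop.

Emit:
jog_arm --deltas '[{"fingers":0,"delta_pos":[0,-0.007,0],"yaw":0},{"fingers":0,"delta_pos":[0,-0.014,0],"yaw":0},{"fingers":0,"delta_pos":[0,-0.02,0],"yaw":0},{"fingers":0,"delta_pos":[0,-0.02,0],"yaw":0}]'

```text
clock: 4.6
eef_pos: [0.6704, 0.0466, 0.1464]
tool_rot: [-0.036, 0.999, 0.001, -0.001]
ft_force: [-1.7, 3.5, -0.6]
grip_width: 0.0001
grasp_force: 1.8
```

Emit:
jog_arm --deltas '[{"fingers":0,"delta_pos":[0,-0.007,0],"yaw":0},{"fingers":0,"delta_pos":[0,-0.012,0],"yaw":0},{"fingers":0,"delta_pos":[0,-0.012,0],"yaw":0}]'

```text
clock: 4.9
eef_pos: [0.6704, 0.0465, 0.1465]
tool_rot: [-0.037, 0.999, 0.003, -0.001]
ft_force: [-2.4, 11.7, 0.2]
grip_width: 0.0001
grasp_force: 5.6
```

The stop is reached: 11.7 N with no further motion. I'll back off, rise and go over the bar key.

Emit:
jog_arm --deltas '[{"fingers":0,"delta_pos":[0,0.05,0],"yaw":0},{"fingers":0,"delta_pos":[0,0.1,0],"yaw":0},{"fingers":0,"delta_pos":[0,0.1,-0.15],"yaw":0},{"fingers":0,"delta_pos":[0,0.1,-0.27],"yaw":0},{"fingers":0,"delta_pos":[0.15,0,-0.27],"yaw":0},{"fingers":0,"delta_pos":[0.3,-0.1,-0.27],"yaw":0},{"fingers":0,"delta_pos":[0.45,-0.2,-0.27],"yaw":0},{"fingers":0,"delta_pos":[0.55,-0.28,-0.27],"yaw":0},{"fingers":0,"delta_pos":[0.62,-0.28,-0.27],"yaw":0},{"fingers":0,"delta_pos":[0.62,-0.28,-0.27],"yaw":0},{"fingers":0,"delta_pos":[0.62,-0.28,-0.27],"yaw":0}]'

```text
clock: 6.0
eef_pos: [0.4923, -0.0546, 0.2285]
tool_rot: [-0.035, 0.999, -0.001, 0.001]
ft_force: [-0.3, -0.1, 0.1]
grip_width: -0.0003
grasp_force: 0.0
```

Run:
```python
from h import *
snap('wrist','w2'); o=bot.get_obs(); print(o['eef_pos'],o['tool_rot'],o['ft_force'])
t=snap('top','t2')
a=cv2.imread('pics/w2.png'); b=cv2.imread('pics/t2.png')[75:290,140:340]
b=cv2.resize(b,None,fx=1.2,fy=1.953); b=cv2.copyMakeBorder(b,0,420-b.shape[0],0,0,0) if b.shape[0]<=420 else b[:420]
cv2.imwrite('pics/c2.png',np.hstack([a,b])[:, :800])
```

```text
[ 0.49280014 -0.05436009  0.2282351 ] [-3.58097669e-02  9.99358015e-01 -3.96819324e-04  1.02996181e-03] [0.57173695 0.71413677 0.41690369]
```

View pics/c2.png

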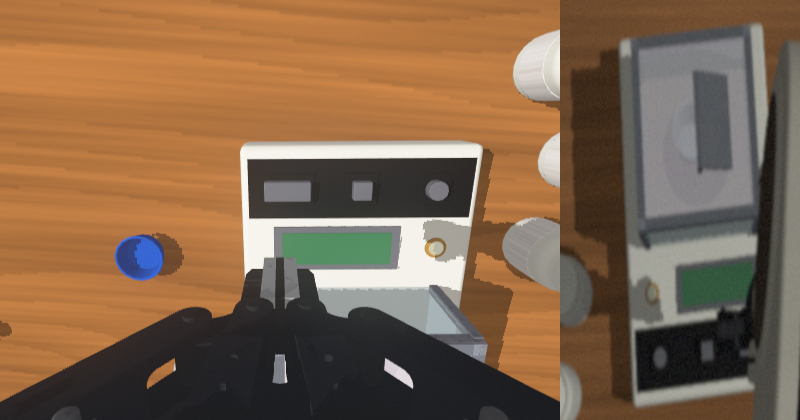

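The cover is fully shut in the top view. In the wrist view the bar key is at about (287,190), the square at (362,190) and the round at (437,190). I'll measure the bar from these pixels.

Run:
```python
from h import *
c=dict(np.load('pics/w2.npz')); P=cloud(c)
for n,u,v in[('bar',287,190),('sq',361,190),('rd',437,189)]: print(n,np.round(P[v,u],4),np.round(ray(c,u,v,.062),4))
z=P[...,2];vv,uu=np.mgrid[:420,:560]
m=(z>.0585)&(z<.066)&(vv>165)&(vv<215)&(uu>255)&(uu<325)
print(m.sum(),cv2.minAreaRect(P[m][:,:2].astype(np.float32)),np.median(P[m],0))
b=(vv>165)&(vv<175)&(uu>260)&(uu<315); print('panel',np.median(z[b]))
```

```text
bar [ 0.4912 -0.0485  0.0634] [ 0.4915 -0.0485  0.062 ]
sq [0.4867 0.0167 0.0626] [0.4869 0.0168 0.062 ]
rd [0.4811 0.0835 0.0625] [0.4812 0.0837 0.062 ]
945 ((0.4928518831729889, -0.04830048978328705), (0.01772812008857727, 0.04119109362363815), 3.9431941509246826) [ 0.49260321 -0.04846737  0.06264783]
panel 0.050805611092057945
```

The bar centre is (0.492, −0.049, 0.0625) and its size comes out at 18×41 mm, which matches. I'll shift +6 mm in y and descend to about 10 mm above it.

Emit:
jog_arm --deltas '[{"fingers":0,"delta_pos":[0,0.02,0.1],"yaw":0},{"fingers":0,"delta_pos":[0,0.02,0.25],"yaw":0},{"fingers":0,"delta_pos":[0,0.02,0.38],"yaw":0},{"fingers":0,"delta_pos":[0,0.02,0.46],"yaw":0},{"fingers":0,"delta_pos":[0,0.02,0.51],"yaw":0},{"fingers":0,"delta_pos":[0,0.02,0.51],"yaw":0},{"fingers":0,"delta_pos":[0,0.02,0.51],"yaw":0}]'

```text
clock: 6.8
eef_pos: [0.4921, -0.0481, 0.0745]
tool_rot: [-0.036, 0.999, -0.0, -0.0]
ft_force: [0.6, -0.1, 0.7]
grip_width: 0.0004
grasp_force: 0.0
```

Emit:
jog_arm --deltas '[{"fingers":0,"delta_pos":[0,0,0.02],"yaw":0},{"fingers":0,"delta_pos":[0,0,0.034],"yaw":0},{"fingers":0,"delta_pos":[0,0,0.04],"yaw":0},{"fingers":0,"delta_pos":[0,0,0.045],"yaw":0},{"fingers":0,"delta_pos":[0,0,0.05],"yaw":0},{"fingers":0,"delta_pos":[0,0,0.05],"yaw":0},{"fingers":0,"delta_pos":[0,0,0.05],"yaw":0}]'

```text
clock: 7.5
eef_pos: [0.4914, -0.0486, 0.0601]
tool_rot: [-0.036, 0.999, 0.0, 0.0]
ft_force: [-0.5, -0.5, 3.4]
grip_width: -0.0001
grasp_force: 1.7
```

At 3.4 N the key is in by about 2 mm. I'll press another 2.5 to 3 mm.

Emit:
jog_arm --deltas '[{"fingers":0,"delta_pos":[0,0,0.004],"yaw":0},{"fingers":0,"delta_pos":[0,0,0.008],"yaw":0},{"fingers":0,"delta_pos":[0,0,0.01],"yaw":0},{"fingers":0,"delta_pos":[0,0,0.01],"yaw":0},{"fingers":0,"delta_pos":[0,0,0.01],"yaw":0}]'

```text
clock: 8.0
eef_pos: [0.4914, -0.0486, 0.0571]
tool_rot: [-0.036, 0.999, -0.0, 0.0]
ft_force: [-1.6, 0.3, 6.1]
grip_width: -0.0001
grasp_force: 3.2
```

The reading of 6.1 N at z = 0.0571 means the key is about 5 mm in, past the 3 mm threshold. I'll withdraw straight up.

Emit:
jog_arm --deltas '[{"fingers":0,"delta_pos":[0,0,-0.03],"yaw":0},{"fingers":0,"delta_pos":[0,0,-0.1],"yaw":0},{"fingers":0,"delta_pos":[0,0,-0.25],"yaw":0},{"fingers":0,"delta_pos":[0,0,-0.4],"yaw":0},{"fingers":0,"delta_pos":[0,0,-0.5],"yaw":0},{"fingers":0,"delta_pos":[0,0,-0.5],"yaw":0},{"fingers":0,"delta_pos":[0,0,-0.5],"yaw":0}]'

```text
clock: 8.7
eef_pos: [0.4914, -0.0487, 0.2072]
tool_rot: [-0.036, 0.999, -0.0, 0.001]
ft_force: [-0.3, -1.1, -0.2]
grip_width: 0.0003
grasp_force: 0.0
```

Run:
```python
from h import *
c=snap('wrist','w3'); P=cloud(c); z=P[...,2]
for n,x,y in[('bar',.492,-.049),('sq',.487,.0167),('rd',.481,.0836)]:
    m=np.hypot(P[...,0]-x,P[...,1]-y)<.006; print(n,m.sum(),np.median(z[m]))
snap('side','s3'); print(bot.get_obs()['ft_force'])
```

```text
bar 877 0.2454016209110361
sq 163 0.06272572390692993
rd 167 0.06265616102170207
[-0.74290165  0.23571212 -0.20212637]
```

View pics/s3.png

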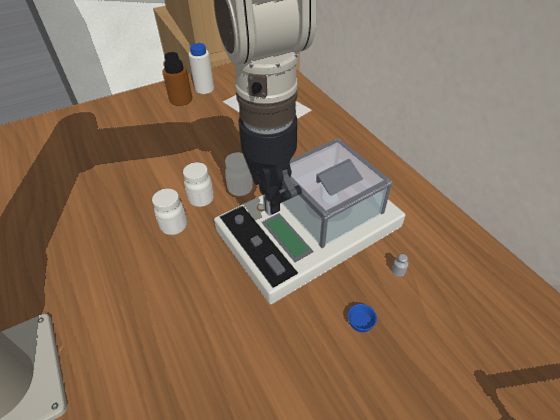

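The side view shows the cover shut, the gripper clear, and the cap (362,318), weight (400,265) and jars where they were. I'll check the bar's height without the gripper pixels, then hand in.

Run:
```python
from h import *
c=dict(np.load('pics/w3.npz')); P=cloud(c); z=P[...,2]
m=(np.hypot(P[...,0]-.492,P[...,1]+.049)<.006)&(z<.1); b=np.median(z[m]); print(m.sum(),b)
if abs(b-.0625)<.0015: print(bot.job_done())
```

```text
159 0.06265241846356237
the job is handed in; nothing more can be done
None
```

The cover is pushed fully shut against its stop, then tare was pressed about 5 mm at roughly 6 N and sprang back. The arm is withdrawn, nothing else was disturbed as far as the pictures show, and the job is handed in (no verdict was returned).

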